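# Bring the slide tray to its mark and lock it

## Robot

A 7-joint arm with a two-finger parallel gripper is mounted at the origin on the work surface. World frame = base frame: x ahead of the robot, y to its left, z up, the work surface at z = 0. Lengths are in m, angles in rad, forces in N, time in s.
With the tool pointing down it reaches from about 0.425 to 0.925 m from the base axis. Payload 6.8 kg.
Tool frame: the origin (TCP) lies midway between the tips of the shut fingers; the grasp point (between the pads) lies 19 mm behind it; z points along the fingers, x is the direction in which the jaws open and shut, and the axes are right-handed (so a half turn about z gives the same grasp; the last joint's range is limited). The gripper opens to 85 mm and grips with 20 to 120 N. Pads are 22 mm wide; open, the fingers measure 114 mm over their backs; the gripper's body (76 mm by 85 mm) begins 54 mm behind the grasp point. The pads swing forward as they close: fully open they stand 13 mm farther back than shut.
Start: joints at [-0.108, 0.477, 0.022, 1.555, -0.011, 1.109, -0.083], TCP at [0.675, 0, 0.231] pointing down, gripper open.
Joint ranges: [-2.96, 2.96], [-0.34, 2.1], [-1.41, 1.46], [0.24, 2.44], [-1.37, 4.51], [0.17, 1.92], [-2.96, 2.96]. Speed limits (rad/s): [2.39, 2.39, 3.14, 3.14, 3.14, 3.14, 3.14].

## Interface

Orientations are given as a unit quaternion [w, x, y, z].
In Python, from station import * gives the robot as it stands.
- The arm moves only by the shell command python3 -m handwheel 'ROWS' [FORCE]. ROWS is JSON, a list of rows, each an object of numbers: "grip": the finger opening in cm, from 0 to 8.54; "tx", "ty", "tz": the shift along the tool's x, y, z in cm; "yaw": the turn about the tool's z in degrees. In form: [{"grip": .., "tx": .., "ty": .., "tz": .., "yaw": ..}, ...]. A call has 1 to 5 rows; each row shifts and turns the commanded pose from where the row before left it, along the tool's axes as they then stand; what a row does not reach is not made up. A row lasts 1/10 s, in which the tool goes at most 50 mm and 8.59 degrees, less where a joint would pass 70% of its speed; a pose out of reach is approached as far as the arm can. A call is refused whole if a number of a shift passes 5 or a number of a turn 8.59, either way. A call with a gripper value outside its range is refused whole. The fingers move at their own pace and stop on an object; FORCE is the grip in N (left out, the last holds). Time passes only in rows, so rows that do not move let the fingers close. It gives the time, the measured TCP pose, the force and the opening at its end, in the units of the state.
- get_obs(): the state, without advancing time (a new reading comes with each control period).
- read_camera(name): name is "scene" or "side" or "wrist"; returns a dict with "image" (384x512x3 uint8, blue, green, red), "intrinsics" (3x3 intrinsics, pixels), "position" and "attitude" of the camera in the world; the wrist camera has in their place "hand_eye" (4x4, takes a point from camera to tool coordinates, whose origin is the TCP and whose axes are the tool frame's). Camera axes: x right, y down, z forward; pixel columns grow to the right and rows downward; lengths in m; the calibration is good to about 2 mm. A picture is of the moment at which its call begins: read the wrist's pose just before it. There is no depth.
- hand_in(): hands the job in, once; it reports no verdict.
The state is a dict: "t": time; "q": joint angles; "joint_vel": joint speeds; "joint_torque": joint torques, N m; "eef_pos": TCP position; "tool_rot": TCP orientation; "contact_force": force on the tool from outside, world axes, zero at the start; "torque": the same for the moment, N m; "gripper_width": opening from 0.0 (shut) to 1.0 (fully open).
Only numpy, scipy, OpenCV 4.12 (cv2) and the standard library are available. Lean on these libraries where they do the work, as an engineer would, in place of code of your own. Each camera call takes 0.05 s, during which the arm holds its last target. There are 200 camera calls.

## Task

The slide tray of the microscopy stage is locked off its mark. Flip the red cam lever fully open, roll the black thumbwheel with a fingertip on its exposed rim until the tray's red pointer lines up with the green tab (within its width), then flip the lever fully closed again so that the tray stays there. Do not touch the tray of slides itself, and leave the jar, the blue slide box and the mug where they stand.

Things in the scene. Friction and masses are not known exactly. Their poses are not given: they have to be found in the camera images.
- stage: The fixed white imaging stage, 320 mm long (along its y). Origin: underside, on the table, midway along. Its x axis points away from the robot at yaw 0, y to the left along the tray's travel, z up. Near half: a control deck, flat top 62 mm above the table, from x -92 to -8 mm, carrying thumbwheel and lever. Far half: a low bed (30 mm high) with the slide tray.
- wheel_top (a point): Highest point of the thumbwheel's exposed rim, on the deck (74 mm above the table, at stage x -50, y -75 mm). The wheel is black rubber with grey and yellow ribs, 70 mm in diameter and 18 mm wide, its axle along stage x and 35 mm below this point; only the top 12 mm stand out of the slot in the deck (a 52 mm chord along stage y), within a black surround 3 mm high, 32 by 68 mm. The point does not turn with the wheel; its axes are the stage's.
- wheel (a joint): Turning angle of the thumbwheel in rad, 0 at the start. Grows when the top of the rim moves towards stage +y; the tray then moves to +y as well, by 21 mm per rad (0.6 mm per mm of rim travel). The tray can travel 65 mm either side of the start. It turns with about 1.5 to 2 N at the rim and stays where it is left; with the lever closed a cam brake holds it firmly (a finger then only slips on the rim).
- lever (a joint): Angle of the red cam lever in rad: 0 closed (tray locked; the lever points to stage -y, towards the wheel, rising 25 degrees above level), about 2.26 fully open (pointing to stage +y, again 25 degrees above level). It swings up and over about an axle along stage x and stays where it is left. Open means above 1.9, closed means below 0.15. It needs 2 to 4 N at its end.
- lever_pivot (a point): Centre of the lever's axle, 70 mm above the table (stage x -50, y +55 mm), between two aluminium cheeks that reach 20 mm above the deck and 19 mm to either side in x. Its axes are the stage's.
- lever_tip (a point): Point on the lever's centre line 75 mm from the axle (the lever ends 86 mm from the axle). The lever is a flat red bar, 14 mm wide along stage x and 9 mm thick; it can be gripped across its width. Moves with the lever.
- tray: Black slide tray, 86 by 190 mm and 8 mm thick, its underside 36 mm above the table, with five glass slides with pink sections. Slides along stage y only, geared to the thumbwheel. Origin: centre of its underside. Not to be touched.
- pointer (a point): Tip of the tray's red pointer, which sticks out of the middle of the tray's near edge towards the tabs, 44 mm above the table. Moves with the tray.
- green_mark (a point): Top of the green tab, 8 mm wide (stage y) and 22 mm tall, fixed on the ledge between deck and tray, 52 mm above the table. The pointer must come to the same stage y. Its axes are the stage's.
- orange_mark (a point): Top of the orange tab, same shape, on the other side of the starting pointer: not the one wanted.
- jar: Loose amber specimen jar with orange cap, 60 mm in diameter, 85 mm high; origin under its centre. Leave alone.
- slide_box: Loose blue slide box, 90 by 130 by 35 mm; origin under its centre. Leave alone.
- mug: Loose white mug, 80 mm in diameter, 90 mm high; origin under its centre. Leave alone.

How it is judged:
On the way, in this order (a step that is already met when the one before it is completed fails the run):
1. the cam lever is flipped fully open (value of joint lever above 1.9 rad), for 0.2 s.
2. with the lever open, the wheel has brought the red pointer to the green tab, within 4 mm (value of joint lever above 1.9 rad and y of pointer in the frame of green_mark between -0.004 and 0.004 m), for 0.3 s.
3. the lever is flipped fully closed (value of joint lever below 0.15 rad), for 0.2 s.
At the end, for the whole second after the job is handed in: The lever is fully closed (below 0.15 rad), the red pointer stands within 4 mm of the middle of the green tab along the tray's travel, the tray is at rest, and the jar, slide box and mug are within 15 mm of where they stood (value of joint lever below 0.15 rad and y of pointer in the frame of green_mark between -0.004 and 0.004 m and linear speed of tray below 0.005 m/s and distance of each of jar, slide_box, mug from where it was at the start of the episode below 0.015 m); the robot touches nothing.
It fails at once if the robot touches the slide tray (contact force between any of the fingers, the arm and tray above 0.5 N).
It fails at once if the jar, slide box or mug is displaced by more than 15 mm (distance of any of jar, slide_box, mug from where it was at the start of the episode above 0.015 m).
It also fails if it takes over 72 s, if anything falls off the work surface, if the arm or the gripper's body presses on something with over 40 N, if the wrist force passes 120 N, or if a joint passes its speed limit or range.

## Working session

There is one attempt and no reset: what is moved stays moved. The work goes in short steps, Python scripts to look and compute and a shell command to move; the robot and the scene stay as the last step left them, time stands still between calls to the robot, and variables do not carry over. Pictures are saved under pics/ and viewed, about 8 in all and at most 12, crops included, and the job is handed in when it is done.

```bash
mkdir -p pics; python3 - <<'E'
from station import *
import cv2,json,numpy as np
o=get_obs();print({k:np.round(v,3).tolist() for k,v in o.items()})
for n in("scene","side","wrist"):
    c=read_camera(n);cv2.imwrite(f"pics/{n}0.png",c.pop("image"));print(n,{k:np.round(v,4).tolist() for k,v in c.items()})
E
```

```text
{'t': 0.0, 'q': [-0.108, 0.478, 0.022, 1.556, -0.011, 1.109, -0.083], 'joint_vel': [0.001, -0.001, 0.002, -0.001, 0.0, -0.0, 0.001], 'joint_torque': [-0.001, -59.644, 1.608, -28.119, 0.012, 0.009, 0.0], 'eef_pos': [0.674, -0.0, 0.23], 'tool_rot': [0.0, 1.0, 0.0, -0.001], 'contact_force': [-0.778, 0.014, 0.804], 'torque': [0.019, -0.017, 0.035], 'gripper_width': 0.998}
scene {'intrinsics': [[483.2928, 0.0, 261.2935], [0.0, 483.2928, 194.0861], [0.0, 0.0, 1.0]], 'position': [0.9629, 0.6682, 0.956], 'attitude': [-0.079, 0.2097, 0.9189, -0.3246]}
side {'intrinsics': [[363.6473, 0.0, 254.0248], [0.0, 363.6473, 192.4966], [0.0, 0.0, 1.0]], 'position': [0.2404, 0.8111, 0.6487], 'attitude': [0.1094, -0.2026, 0.8524, -0.4694]}
wrist {'intrinsics': [[279.6273, 0.0, 258.7639], [0.0, 279.6273, 192.3129], [0.0, 0.0, 1.0]], 'hand_eye': [[1.0, -0.0007, -0.0005, -0.0003], [0.0008, 0.9459, 0.3246, -0.085], [0.0003, -0.3246, 0.9459, -0.1429], [0.0, 0.0, 0.0, 1.0]]}
```

View pics/scene0.png

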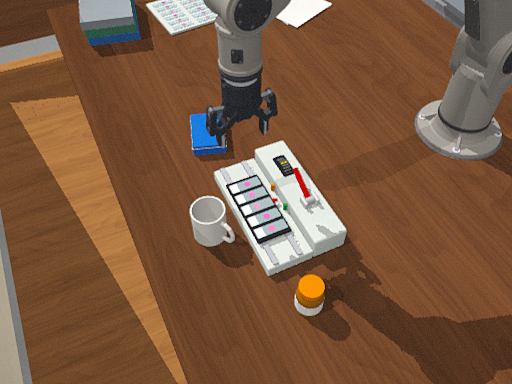

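View pics/wrist0.png

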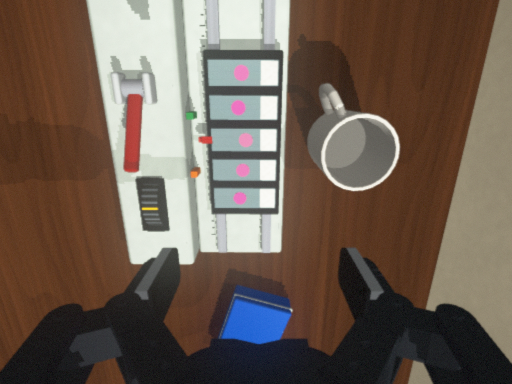

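The wrist view shows the wheel at about (152,205), the lever pivot at (133,88) with its end at (132,168), the green tab at (190,115), the orange tab at (195,173) and the pointer at (202,140). I'll fit the stage pose next.

```bash
cat > h.py <<'E'
from station import *
import cv2,numpy as np
from scipy.optimize import least_squares
from scipy.spatial.transform import Rotation as R
def rq(q): return R.from_quat([q[1],q[2],q[3],q[0]]).as_matrix()
def cam(n,save=None):
    o=get_obs();c=read_camera(n)
    if save: cv2.imwrite(f"pics/{save}.png",c["image"])
    if n=="wrist":
        A=rq(o["tool_rot"]);H=np.array(c["hand_eye"])
        return c["image"],np.array(c["intrinsics"]),A@H[:3,:3],A@H[:3,3]+o["eef_pos"]
    return c["image"],np.array(c["intrinsics"]),rq(c["attitude"]),np.array(c["position"])
def proj(P,K,A,p):
    v=K@(A.T@(np.asarray(P)-p)); return v[:2]/v[2]
def ray(uv,z,K,A,p):
    d=A@np.linalg.solve(K,[*uv,1]); return p+d*(z-p[2])/d[2]
def st(P,s): # stage->world
    c,n=np.cos(s[2]),np.sin(s[2]); return np.array([s[0]+c*P[0]-n*P[1],s[1]+n*P[0]+c*P[1],P[2]])
def inv(W,s):
    c,n=np.cos(s[2]),np.sin(s[2]); d=np.array(W[:2])-s[:2]; return np.array([c*d[0]+n*d[1],-n*d[0]+c*d[1],W[2]])
def blob(im,col):
    h=cv2.cvtColor(im,cv2.COLOR_BGR2HSV); lo,hi={"green":((45,90,40),(85,255,255)),"orange":((8,150,80),(18,255,255)),"red":((0,170,60),(5,255,255))}[col]
    n,_,s,c=cv2.connectedComponentsWithStats(cv2.inRange(h,lo,hi)); return [(s[i].tolist(),np.round(c[i],1).tolist()) for i in range(1,n) if s[i][4]>6]
E
python3 - <<'E'
from h import *
w=cam("wrist");sc=cam("scene")
obs=[(w,(-.05,-.075,.074),(152,207)),(w,(-.05,.055,.07),(133,88)),(w,(-.092,-.16,.062),(131,264)),(w,(-.008,-.16,.062),(193,263)),(w,(-.05,-.023,.106),(132,169)),
(sc,(-.05,-.075,.074),(283,164)),(sc,(-.05,.055,.07),(308,201)),(sc,(-.092,.16,.062),(344,237)),(sc,(-.05,-.023,.106),(296,169))]
f=lambda s:np.concatenate([proj(st(P,s),*c[1:])-uv for c,P,uv in obs])
r=least_squares(f,[.6,.1,0],loss="soft_l1");s=r.x;print(np.round(s,4));print(np.round(f(s).reshape(-1,2),1))
np.save("s.npy",s)
for n,c in(("w",w),("s",sc)):
    for col in("green","orange","red"): print(n,col,blob(c[0],col))
for n,z,uv in(("green",.052,(189,115)),("pointer",.044,(200,140)),("orange",.052,(194,173))): print(n,np.round(inv(ray(uv,z,*w[1:]),s),4))
print("wheel",st((-.05,-.075,.074),s),"pivot",st((-.05,.055,.07),s))
E
```

```text
[ 5.996e-01  3.980e-02 -5.000e-04]
[[-1.1 -0.4]
 [ 3.3 -1.8]
 [-0.9  0.2]
 [ 2.1  1.3]
 [ 0.4  0.7]
 [ 1.2 -0.6]
 [ 1.9  0.7]
 [ 4.9 -6.3]
 [-1.  -0.1]]
w green [([186, 112, 10, 8, 61], [190.2, 115.0])]
w orange [([0, 0, 118, 370, 25638], [40.0, 178.4]), ([308, 0, 190, 354, 27561], [399.4, 148.7]), ([449, 0, 6, 6, 14], [451.4, 2.2]), ([460, 0, 6, 15, 36], [462.8, 6.4]), ([321, 2, 8, 5, 15], [324.1, 3.8]), ([458, 16, 5, 11, 16], [459.9, 21.4]), ([467, 21, 4, 8, 14], [468.3, 24.6]), ([456, 27, 5, 11, 21], [458.0, 31.7]), ([326, 28, 4, 4, 7], [327.6, 29.0]), ([439, 33, 3, 5, 8], [439.8, 35.0]), ([323, 36, 7, 5, 15], [326.1, 38.1]), ([73, 92, 5, 4, 7], [75.0, 93.6]), ([78, 125, 4, 5, 7], [79.4, 127.0]), ([74, 131, 5, 5, 9], [75.7, 133.2]), ([191, 171, 8, 6, 41], [194.0, 173.4]), ([88, 180, 4, 7, 11], [89.3, 182.7]), ([310, 266, 4, 4, 9], [311.1, 267.3]), ([303, 277, 4, 4, 7], [304.6, 278.6]), ([164, 308, 36, 47, 571], [180.7, 330.1]), ([182, 310, 4, 4, 9], [183.3, 311.1]), ([311, 322, 3, 5, 7], [312.0, 324.1]), ([86, 359, 39, 25, 627], [105.8, 373.5]), ([395, 359, 17, 25, 244], [403.8, 3
[... 331 characters left out ...]
18, 85, 728], [505.1, 124.7]), ([260, 100, 7, 10, 41], [263.4, 105.0]), ([492, 154, 5, 3, 8], [494.5, 155.0]), ([498, 156, 4, 6, 10], [499.3, 159.0]), ([271, 184, 4, 7, 22], [272.1, 186.7]), ([328, 286, 3, 4, 7], [329.1, 287.4]), ([347, 293, 5, 5, 10], [349.0, 294.7]), ([335, 335, 4, 3, 8], [336.2, 336.1]), ([505, 344, 3, 5, 8], [505.6, 346.0]), ([508, 346, 4, 9, 18], [509.9, 350.3]), ([496, 356, 3, 7, 8], [496.5, 359.0])]
s red [([293, 168, 17, 30, 151], [301.0, 182.4]), ([271, 199, 6, 3, 12], [273.7, 199.6])]
green [-0.0031  0.0257  0.052 ]
pointer [ 0.0055 -0.0031  0.044 ]
orange [-0.0026 -0.0409  0.052 ]
wheel [ 0.54955579 -0.03521502  0.074     ] pivot [0.54962552 0.09478497 0.07      ]
```

Fit is good: yaw about 0, the wheel at (0.550,-0.035), the pivot at (0.550,0.095), and the tray needs about +29 mm. I'll go above the lever tip and look.

```bash
python3 -m handwheel '[{"grip":4,"tx":-3,"ty":-1,"tz":0},{"grip":4,"tx":-3.5,"ty":-1,"tz":1},{"grip":4,"tx":-3.5,"ty":-1.1,"tz":2},{"grip":4,"tx":-2.5,"tz":2},{"grip":4,"tz":1.5}]' 20
python3 -m handwheel '[{"grip":4},{"grip":4}]'
python3 - <<'E'
from h import *
s=np.load("s.npy");w=cam("wrist","w1")
print(get_obs()["eef_pos"])
for n,P in(("pivot",(-.05,.055,.07)),("end",(-.05,-.023,.106)),("wheel",(-.05,-.075,.074))): print(n,proj(st(P,s),*w[1:]))
for c in("red","green"):print(blob(w[0],c))
E
```

```text
[ 6.74826330e-01 -7.13787108e-06  2.30984637e-01]
pivot [136.14675549  86.21122823]
end [132.24396397 169.59072359]
wheel [150.77441428 206.53098349]
[([126, 132, 11, 31, 193], [130.2, 148.7]), ([202, 137, 9, 6, 41], [206.4, 139.3]), ([125, 168, 11, 3, 21], [129.9, 169.4])]
[([186, 112, 9, 8, 57], [189.7, 115.1])]invalid input
invalid input
```

View pics/w1.png

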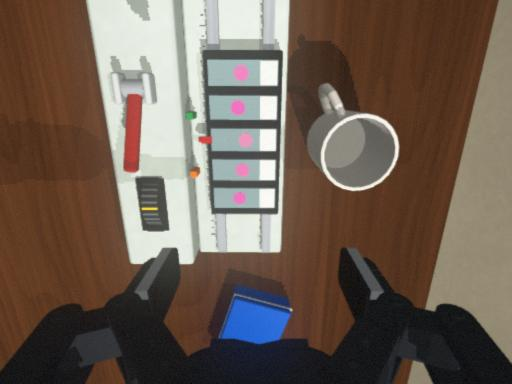

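The call was refused, so nothing moved and the picture is unchanged. I suspect every row needs all the keys.

```bash
python3 -m handwheel '[{"grip":4,"tx":-3,"ty":-1,"tz":0,"yaw":0},{"grip":4,"tx":-3.5,"ty":-1,"tz":1,"yaw":0},{"grip":4,"tx":-3.5,"ty":-1.1,"tz":2,"yaw":0},{"grip":4,"tx":-2.5,"ty":0,"tz":2,"yaw":0},{"grip":4,"tx":0,"ty":0,"tz":1.5,"yaw":0}]' 20 && 
python3 -m handwheel '[{"grip":4,"tx":0,"ty":0,"tz":0,"yaw":0},{"grip":4,"tx":0,"ty":0,"tz":0,"yaw":0}]'
python3 - <<'E'
from h import *
s=np.load("s.npy");w=cam("wrist","w1")
print(get_obs()["eef_pos"])
for n,P in(("pivot",(-.05,.055,.07)),("end",(-.05,-.023,.106)),("wheel",(-.05,-.075,.074))): print(n,proj(st(P,s),*w[1:]))
for c in("red","green"):print(blob(w[0],c))
E
```

```text
t: 0.8
eef_pos: [0.5461, 0.0313, 0.1653]
tool_rot: [0.0, 1.0, 0.001, -0.002]
contact_force: [1.5, -0.6, 0.5]
gripper_width: 0.468
t: 1.0
eef_pos: [0.5506, 0.031, 0.1668]
tool_rot: [-0.0, 1.0, -0.0, 0.0]
contact_force: [-0.4, 0.3, 1.0]
gripper_width: 0.473
[0.55117331 0.03102049 0.16715644]
pivot [257.883106   123.19172362]
end [257.90739612 226.80097598]
wheel [258.0671266  260.71610869]
[([314, 178, 2, 5, 9], [314.4, 180.1]), ([317, 178, 12, 7, 81], [322.6, 181.0]), ([250, 224, 14, 5, 39], [256.2, 226.9])]
[([304, 150, 9, 8, 61], [307.9, 153.7])]
```

View pics/w1.png

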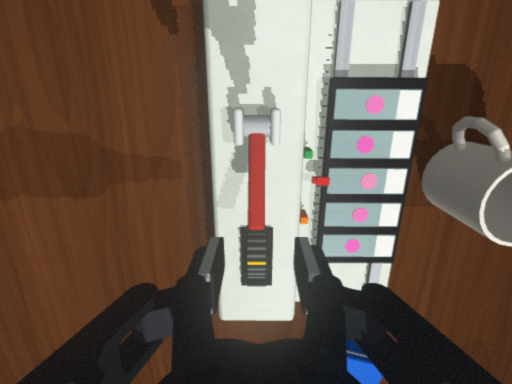

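The fit matches: axle at (257,122), lever end at (257,227), wheel centred at about (257,257). The fingers straddle the lever's line, so I'll descend and grip.

```bash
python3 -m handwheel '[{"grip":4,"tx":-0.1,"ty":0,"tz":3,"yaw":0},{"grip":4,"tx":0,"ty":0,"tz":3,"yaw":0},{"grip":4,"tx":0,"ty":0,"tz":2.5,"yaw":0},{"grip":4,"tx":0,"ty":0,"tz":0,"yaw":0},{"grip":0.8,"tx":0,"ty":0,"tz":0,"yaw":0}]' 20
python3 -m handwheel '[{"grip":0.8,"tx":0,"ty":0,"tz":0,"yaw":0},{"grip":0.8,"tx":0,"ty":0,"tz":0,"yaw":0},{"grip":0.8,"tx":0,"ty":0,"tz":0,"yaw":0},{"grip":0.8,"tx":0,"ty":0,"tz":0,"yaw":0},{"grip":0.8,"tx":0,"ty":0,"tz":0,"yaw":0}]'
python3 - <<'E'
import numpy as np
r=7.0
a=np.radians(np.arange(25,160,10));p=np.c_[-r*np.cos(a),r*np.sin(a)]
for d,q,dd in zip(range(35,165,10),p[1:],np.diff(p,axis=0)):print(d,"ty",round(-dd[0],2),"tz",round(-dd[1],2))
E
```

```text
t: 1.55
eef_pos: [0.55, 0.031, 0.0821]
tool_rot: [-0.0, 1.0, -0.0, 0.0]
contact_force: [-0.2, 0.4, -0.6]
gripper_width: 0.313
t: 2.05
eef_pos: [0.5489, 0.031, 0.0829]
tool_rot: [-0.0, 1.0, -0.0, 0.0]
contact_force: [-5.5, 0.0, 6.5]
gripper_width: 0.161
35 ty -0.61 tz -1.06
45 ty -0.78 tz -0.93
55 ty -0.93 tz -0.78
65 ty -1.06 tz -0.61
75 ty -1.15 tz -0.42
85 ty -1.2 tz -0.21
95 ty -1.22 tz -0.0
105 ty -1.2 tz 0.21
115 ty -1.15 tz 0.42
125 ty -1.06 tz 0.61
135 ty -0.93 tz 0.78
145 ty -0.78 tz 0.93
155 ty -0.61 tz 1.06
```

Gripped: the opening is 0.161, about 14 mm. Now the arc.

```bash
python3 -m handwheel '[{"grip":0.8,"tx":0,"ty":-0.31,"tz":-0.53,"yaw":0},{"grip":0.8,"tx":0,"ty":-0.3,"tz":-0.53,"yaw":0},{"grip":0.8,"tx":0,"ty":-0.39,"tz":-0.47,"yaw":0},{"grip":0.8,"tx":0,"ty":-0.39,"tz":-0.46,"yaw":0},{"grip":0.8,"tx":0,"ty":-0.93,"tz":-0.78,"yaw":0}]'
python3 -m handwheel '[{"grip":0.8,"tx":0,"ty":-0.53,"tz":-0.3,"yaw":0},{"grip":0.8,"tx":0,"ty":-0.53,"tz":-0.31,"yaw":0},{"grip":0.8,"tx":0,"ty":-0.57,"tz":-0.21,"yaw":0},{"grip":0.8,"tx":0,"ty":-0.58,"tz":-0.21,"yaw":0},{"grip":0.8,"tx":0,"ty":-0.6,"tz":-0.1,"yaw":0}]'
python3 -m handwheel '[{"grip":0.8,"tx":0,"ty":-0.6,"tz":-0.11,"yaw":0},{"grip":0.8,"tx":0,"ty":-0.61,"tz":0,"yaw":0},{"grip":0.8,"tx":0,"ty":-0.61,"tz":0,"yaw":0},{"grip":0.8,"tx":0,"ty":-0.6,"tz":0.1,"yaw":0},{"grip":0.8,"tx":0,"ty":-0.6,"tz":0.11,"yaw":0}]'
```

```text
t: 2.55
eef_pos: [0.5488, 0.0534, 0.109]
tool_rot: [0.001, 1.0, -0.001, -0.0]
contact_force: [0.4, -2.5, -8.1]
gripper_width: 0.157
t: 3.05
eef_pos: [0.549, 0.0819, 0.121]
tool_rot: [0.001, 1.0, -0.0, -0.0]
contact_force: [-1.7, -7.4, -0.9]
gripper_width: 0.16
t: 3.55
eef_pos: [0.5492, 0.1126, 0.1205]
tool_rot: [0.0, 1.0, -0.0, 0.0]
contact_force: [-3.8, -4.1, 3.9]
gripper_width: 0.152
```

```bash
python3 -m handwheel '[{"grip":0.8,"tx":0,"ty":-0.57,"tz":0.21,"yaw":0},{"grip":0.8,"tx":0,"ty":-0.58,"tz":0.21,"yaw":0},{"grip":0.8,"tx":0,"ty":-0.53,"tz":0.3,"yaw":0},{"grip":0.8,"tx":0,"ty":-0.53,"tz":0.31,"yaw":0},{"grip":0.8,"tx":0,"ty":-0.46,"tz":0.39,"yaw":0}]'
python3 -m handwheel '[{"grip":0.8,"tx":0,"ty":-0.47,"tz":0.39,"yaw":0},{"grip":0.8,"tx":0,"ty":-0.39,"tz":0.46,"yaw":0},{"grip":0.8,"tx":0,"ty":-0.39,"tz":0.47,"yaw":0},{"grip":0.8,"tx":0,"ty":-0.3,"tz":0.53,"yaw":0},{"grip":0.8,"tx":0,"ty":-0.31,"tz":0.53,"yaw":0}]'
python3 -m handwheel '[{"grip":0.8,"tx":0,"ty":0,"tz":0.2,"yaw":0},{"grip":0.8,"tx":0,"ty":0,"tz":0,"yaw":0},{"grip":0.8,"tx":0,"ty":0,"tz":0,"yaw":0}]'
python3 - <<'E'
from h import *
cam("scene","s1");cam("side","d1")
E
```

```text
t: 4.05
eef_pos: [0.55, 0.1446, 0.1082]
tool_rot: [-0.003, 1.0, 0.002, 0.002]
contact_force: [-7.7, 5.8, 15.1]
gripper_width: 0.115
t: 4.55
eef_pos: [0.5503, 0.1691, 0.0855]
tool_rot: [-0.006, 1.0, 0.004, 0.003]
contact_force: [-8.8, 16.9, 15.9]
gripper_width: 0.104
t: 4.85
eef_pos: [0.55, 0.1687, 0.0828]
tool_rot: [-0.006, 1.0, 0.004, 0.003]
contact_force: [-7.0, 14.9, 11.7]
gripper_width: 0.113
```

View pics/d1.png

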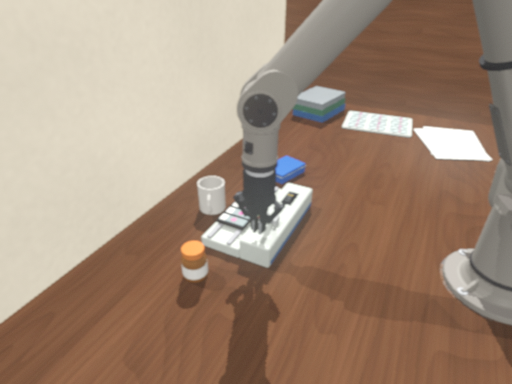

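Opening fell to about 10 mm, so the pads may have slipped near the end. I'll release, rise and check.

```bash
python3 -m handwheel '[{"grip":4,"tx":0,"ty":0,"tz":0,"yaw":0},{"grip":4,"tx":0,"ty":0,"tz":0,"yaw":0},{"grip":4,"tx":0,"ty":0,"tz":0,"yaw":0},{"grip":4,"tx":0,"ty":0,"tz":-3,"yaw":0},{"grip":4,"tx":0,"ty":0,"tz":-4,"yaw":0}]'
python3 -m handwheel '[{"grip":4,"tx":0,"ty":0,"tz":-1,"yaw":0},{"grip":4,"tx":0,"ty":0,"tz":0,"yaw":0},{"grip":4,"tx":0,"ty":0,"tz":0,"yaw":0}]'
python3 - <<'E'
from h import *
w=cam("wrist","w2")
s=np.load("s.npy")
print(get_obs()["eef_pos"])
for n,P in(("pivot",(-.05,.055,.07)),("end open",(-.05,.133,.106)),("wheel",(-.05,-.075,.074))): print(n,proj(st(P,s),*w[1:]))
print(blob(w[0],"red"))
E
```

```text
t: 5.45
eef_pos: [0.5478, 0.1569, 0.1483]
tool_rot: [0.001, 1.0, -0.0, -0.002]
contact_force: [0.9, -0.2, -0.0]
gripper_width: 0.467
t: 5.75
eef_pos: [0.5486, 0.1574, 0.1585]
tool_rot: [0.0, 1.0, -0.0, -0.0]
contact_force: [-0.7, 0.1, -0.6]
gripper_width: 0.47
[0.54823823 0.15734948 0.1579917 ]
pivot [260.37631515 259.83764789]
end open [260.70603381 195.49705958]
wheel [260.26264552 365.13658387]
[([253, 225, 15, 38, 435], [260.4, 245.0])]
```

View pics/w2.png

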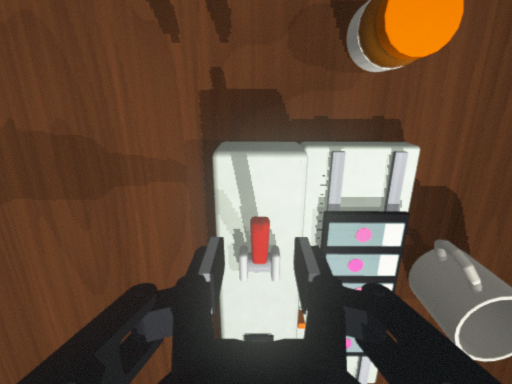

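The lever end is at about row 218, not the predicted 195, so it is past vertical but not fully open. I'll compute its angle and push it over from above and behind with closed fingertips.

```bash
python3 - <<'E'
from h import *
w=cam("wrist");s=np.load("s.npy")
for d in range(95,160,10):
    a=np.radians(d);P=(-.05,.055-.086*np.cos(a),.07+.086*np.sin(a));print(d,proj(st(P,s),*w[1:])[1],st(P,s)[1:])
E
```

```text
95 322.8050097873381 [0.10228036 0.15567274]
105 301.5581466319195 [0.1170434  0.15306962]
115 278.2108430836045 [0.13113013 0.14794247]
125 254.46273537854995 [0.14411253 0.14044708]
135 231.9906432731885 [0.15559614 0.13081118]
145 212.17044136663017 [0.16523203 0.11932757]
155 195.91214877257676 [0.17272742 0.10634517]
```

The lever is at about 142° (2.04 rad), already above 1.9. I'll press it to the stop for margin.

```bash
python3 -m handwheel '[{"grip":0,"tx":0.2,"ty":0.3,"tz":0,"yaw":0},{"grip":0,"tx":0,"ty":0,"tz":0,"yaw":0},{"grip":0,"tx":0,"ty":0,"tz":1,"yaw":0},{"grip":0,"tx":0,"ty":0,"tz":1.5,"yaw":0},{"grip":0,"tx":0,"ty":0,"tz":1,"yaw":0}]'
python3 -m handwheel '[{"grip":0,"tx":0,"ty":0,"tz":0.5,"yaw":0},{"grip":0,"tx":0,"ty":0,"tz":0.5,"yaw":0},{"grip":0,"tx":0,"ty":0,"tz":0.4,"yaw":0},{"grip":0,"tx":0,"ty":0,"tz":0.3,"yaw":0},{"grip":0,"tx":0,"ty":0,"tz":0.3,"yaw":0}]'
python3 -m handwheel '[{"grip":0,"tx":0,"ty":0,"tz":0.3,"yaw":0},{"grip":0,"tx":0,"ty":0,"tz":0,"yaw":0}]'
```

```text
t: 6.35
eef_pos: [0.5506, 0.1553, 0.123]
tool_rot: [-0.0, 1.0, 0.0, -0.0]
contact_force: [-0.5, 5.0, 7.8]
gripper_width: -0.001
t: 6.85
eef_pos: [0.5519, 0.1554, 0.1065]
tool_rot: [-0.001, 1.0, -0.0, 0.001]
contact_force: [-9.9, -1.3, 36.1]
gripper_width: 0.003
t: 7.05
eef_pos: [0.5522, 0.1557, 0.1059]
tool_rot: [-0.001, 1.0, -0.0, 0.001]
contact_force: [-13.0, -2.0, 41.4]
gripper_width: 0.004
```

At the stop: 41 N at z = 0.106, matching the fully open height. Now up and over to the wheel's −y side.

```bash
python3 -m handwheel '[{"grip":0,"tx":0,"ty":0,"tz":-3,"yaw":0},{"grip":0,"tx":0,"ty":2,"tz":-3,"yaw":0},{"grip":0,"tx":0,"ty":5,"tz":0,"yaw":0},{"grip":0,"tx":0,"ty":5,"tz":0,"yaw":0},{"grip":0,"tx":0,"ty":5,"tz":0,"yaw":0}]'
python3 -m handwheel '[{"grip":0,"tx":0,"ty":2,"tz":2,"yaw":0},{"grip":0,"tx":0,"ty":0,"tz":2,"yaw":0},{"grip":0,"tx":0,"ty":0,"tz":0,"yaw":0},{"grip":0,"tx":0,"ty":0,"tz":0,"yaw":0},{"grip":0,"tx":0,"ty":0,"tz":0,"yaw":0}]'
python3 - <<'E'
from h import *
w=cam("wrist","w3");s=np.load("s.npy");print(get_obs()["eef_pos"],inv(get_obs()["eef_pos"],s))
d=cam("scene","s3");I=d[0][130:250,200:360];cv2.imwrite("pics/v3.png",np.hstack([cv2.resize(I,(560,420),interpolation=cv2.INTER_CUBIC)]))
for a in(142,155):
    a=np.radians(a);P=(-.05,.055-.086*np.cos(a),.07+.086*np.sin(a));print("end",proj(st(P,s),*w[1:]))
print(blob(w[0],"red"),blob(w[0],"green"))
print([np.round(inv(ray(b[1],.052,*w[1:]),s),4) for b in blob(w[0],"green")])
E
```

```text
t: 7.55
eef_pos: [0.5504, -0.0173, 0.1612]
tool_rot: [0.0, 1.0, 0.0, -0.0]
contact_force: [0.7, -0.9, -0.0]
gripper_width: 0.002
t: 8.05
eef_pos: [0.5516, -0.0344, 0.1221]
tool_rot: [-0.0, 1.0, 0.001, 0.001]
contact_force: [0.3, 0.3, -0.2]
gripper_width: -0.0
[ 0.55166945 -0.03439905  0.12218175] [-0.04788678 -0.0741829   0.12218175]
end [ 254.63007258 -241.38276706]
end [ 255.08806296 -230.66762133]
[([244, 0, 22, 10, 172], [255.5, 3.7]), ([328, 110, 21, 11, 185], [339.4, 114.8])] [([317, 70, 12, 12, 124], [322.5, 75.4])]
[array([-0.0035,  0.0248,  0.052 ])]
```

View pics/w3.png

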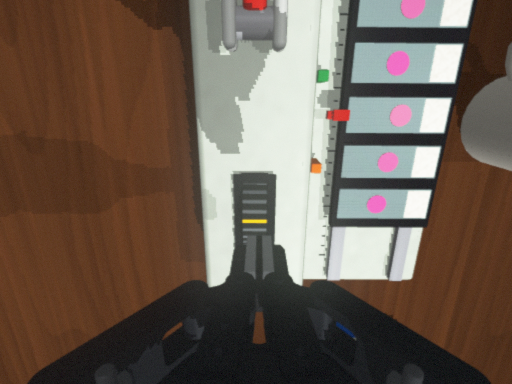

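The closed fingertips are over the wheel (slot centre about (256,222)), and the lever points away. The pointer tip is at (328,115) and the green tab at (322,75). I'll go down on the near side of the rim, about 10 mm before the top.

```bash
python3 -m handwheel '[{"grip":0,"tx":-0.2,"ty":1,"tz":1.5,"yaw":0},{"grip":0,"tx":0,"ty":0,"tz":1.5,"yaw":0},{"grip":0,"tx":0,"ty":0,"tz":1,"yaw":0},{"grip":0,"tx":0,"ty":0,"tz":0.5,"yaw":0},{"grip":0,"tx":0,"ty":0,"tz":0.1,"yaw":0}]'
python3 -m handwheel '[{"grip":0,"tx":0,"ty":0,"tz":0.1,"yaw":0},{"grip":0,"tx":0,"ty":0,"tz":0.1,"yaw":0},{"grip":0,"tx":0,"ty":0,"tz":0,"yaw":0}]'
python3 - <<'E'
from h import *
w=cam("wrist");s=np.load("s.npy")
g=blob(w[0],"green");r=blob(w[0],"red");print(get_obs()["eef_pos"],g,r)
E
```

```text
t: 8.65
eef_pos: [0.549, -0.0447, 0.0751]
tool_rot: [-0.0, 1.0, 0.0, -0.0]
contact_force: [0.4, 0.2, 0.2]
gripper_width: -0.0
t: 8.95
eef_pos: [0.5496, -0.045, 0.0741]
tool_rot: [-0.0, 1.0, 0.0, 0.001]
contact_force: [-0.6, -0.1, 2.9]
gripper_width: -0.001
[ 0.5495679  -0.04501185  0.0740299 ] [([340, 39, 16, 20, 259], [347.1, 47.8])] [([351, 94, 30, 15, 365], [366.2, 100.8])]
```

Contact at 2.9 N, z = 0.074 as expected. I'll press a little more and roll +20 mm.

```bash
cat >> h.py <<'E'
def dy():
    w=cam("wrist");s=np.load("s.npy");g=blob(w[0],"green");r=[b for b in blob(w[0],"red") if b[1][0]>290]
    G=inv(ray(g[0][1],.048,*w[1:]),s)
    for b in r:
        x,y,ww,hh,a=b[0];print("pointer y %.4f green y %.4f diff %.4f"%((p:=inv(ray((x+1,b[1][1]),.043,*w[1:]),s))[1],G[1],G[1]-p[1]),"x",round(p[0],4),b[0],g[0][0])
E
python3 -c 'from h import *;dy()'
python3 -m handwheel '[{"grip":0,"tx":0,"ty":0,"tz":0.1,"yaw":0},{"grip":0,"tx":0,"ty":-0.4,"tz":0,"yaw":0},{"grip":0,"tx":0,"ty":-0.4,"tz":0,"yaw":0},{"grip":0,"tx":0,"ty":-0.4,"tz":0,"yaw":0},{"grip":0,"tx":0,"ty":-0.4,"tz":0,"yaw":0}]'
python3 -m handwheel '[{"grip":0,"tx":0,"ty":-0.4,"tz":0,"yaw":0},{"grip":0,"tx":0,"ty":0,"tz":0,"yaw":0}]'
python3 -c 'from h import *;dy();print(get_obs()["eef_pos"])'
```

```text
pointer y -0.0023 green y 0.0251 diff 0.0274 x 0.0048 [351, 94, 30, 15, 367] [340, 39, 16, 20, 258]
t: 9.55
eef_pos: [0.5497, -0.0299, 0.0738]
tool_rot: [0.0, 1.0, -0.0, 0.001]
contact_force: [-2.5, -0.4, 11.5]
gripper_width: 0.0
t: 9.75
eef_pos: [0.5497, -0.0247, 0.0732]
tool_rot: [-0.0, 1.0, 0.0, 0.001]
contact_force: [-1.1, 1.5, 7.7]
gripper_width: -0.002
pointer y 0.0099 green y 0.0250 diff 0.0151 x 0.005 [350, 108, 29, 15, 352] [337, 81, 15, 15, 205]
[ 0.54974025 -0.02465581  0.0732604 ]
```

The stroke moved the tray 12.2 mm, about 0.6 of the rim travel, so there was no slip. Repeat.

```bash
python3 -m handwheel '[{"grip":0,"tx":0,"ty":0,"tz":-1,"yaw":0},{"grip":0,"tx":0,"ty":1,"tz":0,"yaw":0},{"grip":0,"tx":0,"ty":1,"tz":0,"yaw":0},{"grip":0,"tx":0,"ty":0,"tz":0.7,"yaw":0},{"grip":0,"tx":0,"ty":0,"tz":0.2,"yaw":0}]'
python3 -m handwheel '[{"grip":0,"tx":0,"ty":0,"tz":0.1,"yaw":0},{"grip":0,"tx":0,"ty":-0.4,"tz":0,"yaw":0},{"grip":0,"tx":0,"ty":-0.4,"tz":0,"yaw":0},{"grip":0,"tx":0,"ty":-0.4,"tz":0,"yaw":0},{"grip":0,"tx":0,"ty":-0.4,"tz":0,"yaw":0}]'
python3 -m handwheel '[{"grip":0,"tx":0,"ty":-0.4,"tz":0,"yaw":0},{"grip":0,"tx":0,"ty":0,"tz":0,"yaw":0}]'
python3 -c 'from h import *;dy();print(get_obs()["eef_pos"])'
```

```text
t: 10.3
eef_pos: [0.5492, -0.0468, 0.0735]
tool_rot: [0.0, 1.0, -0.001, 0.0]
contact_force: [-6.1, -3.8, 25.6]
gripper_width: 0.003
t: 10.8
eef_pos: [0.5493, -0.0297, 0.0737]
tool_rot: [0.0, 1.0, -0.0, 0.0]
contact_force: [-5.2, -0.6, 17.9]
gripper_width: -0.002
t: 11.0
eef_pos: [0.5492, -0.0241, 0.073]
tool_rot: [-0.0, 1.0, 0.0, 0.0]
contact_force: [-3.6, 2.8, 12.2]
gripper_width: -0.002
pointer y 0.0244 green y 0.0251 diff 0.0007 x 0.0052 [354, 83, 30, 16, 392] [338, 82, 15, 15, 207]
[ 0.54921716 -0.02411655  0.0729364 ]
```

The estimate is 0.7 mm off. I'll lift straight up and check from above.

```bash
python3 -m handwheel '[{"grip":0,"tx":0,"ty":0,"tz":-1,"yaw":0},{"grip":0,"tx":0,"ty":0,"tz":-3,"yaw":0},{"grip":0,"tx":0,"ty":-1,"tz":-3,"yaw":0},{"grip":0,"tx":0,"ty":0,"tz":0,"yaw":0},{"grip":0,"tx":0,"ty":0,"tz":0,"yaw":0}]'
python3 - <<'E'
from h import *
dy();w=cam("wrist","w4");I=w[0][80:220,180:380];sc=cam("scene");J=sc[0][170:240,240:340]
cv2.imwrite("pics/v4.png",np.hstack([cv2.resize(I,(400,400*140//200),interpolation=cv2.INTER_CUBIC),cv2.resize(J,(400,280),interpolation=cv2.INTER_CUBIC)]))
s=np.load("s.npy")
g=blob(sc[0],"green");r=blob(sc[0],"red");print(g,r)
for b in g[-1:]:print("green",inv(ray(b[1],.045,*sc[1:]),s))
for b in r:print("red",inv(ray(b[1],.044,*sc[1:]),s))
print(get_obs()["eef_pos"])
E
```

```text
t: 11.55
eef_pos: [0.5492, -0.0151, 0.1425]
tool_rot: [-0.0, 1.0, 0.0, 0.0]
contact_force: [0.1, -0.9, -0.1]
gripper_width: -0.003
pointer y 0.0243 green y 0.0252 diff 0.0008 x 0.0057 [326, 101, 4, 6, 20] [314, 99, 10, 9, 87]
pointer y 0.0239 green y 0.0252 diff 0.0012 x 0.0099 [331, 100, 15, 10, 130] [314, 99, 10, 9, 87]
[([84, 0, 54, 38, 405], [112.1, 29.1]), ([283, 203, 4, 7, 27], [284.6, 206.1])] [([309, 201, 21, 16, 114], [319.2, 208.4]), ([276, 206, 7, 4, 15], [278.9, 207.5])]
green [-0.00059794  0.02457791  0.045     ]
red [-0.07205248  0.06539317  0.044     ]
red [0.01318874 0.02180941 0.044     ]
[ 0.54802182 -0.01560105  0.14103407]
```

View pics/v4.png

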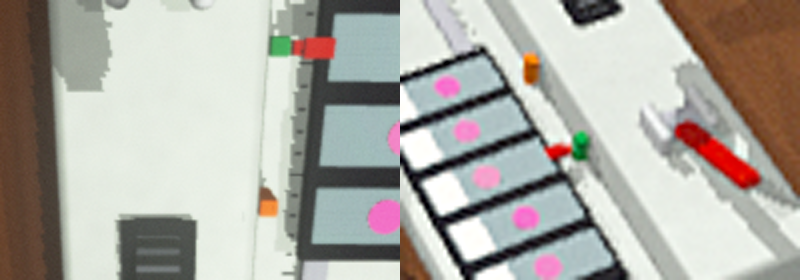

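The pointer meets the green tab at the same row (crop (300,47) against (280,46)). The wrist view says about 1 mm off and the scene camera up to 2.5 mm, so it is within tolerance. The lever lies fully open. Now I'll grip it on the open side.

```bash
python3 -m handwheel '[{"grip":4,"tx":0.1,"ty":-2,"tz":-2,"yaw":0},{"grip":4,"tx":0,"ty":-5,"tz":0,"yaw":0},{"grip":4,"tx":0,"ty":-5,"tz":0,"yaw":0},{"grip":4,"tx":0,"ty":-5,"tz":0,"yaw":0},{"grip":4,"tx":0,"ty":-0.3,"tz":0,"yaw":0}]' 30
python3 -m handwheel '[{"grip":4,"tx":0,"ty":0,"tz":2,"yaw":0},{"grip":4,"tx":0,"ty":0,"tz":2,"yaw":0},{"grip":4,"tx":0,"ty":0,"tz":2,"yaw":0},{"grip":4,"tx":0,"ty":0,"tz":2,"yaw":0},{"grip":4,"tx":0,"ty":0,"tz":0,"yaw":0}]'
python3 -m handwheel '[{"grip":0.8,"tx":0,"ty":0,"tz":0,"yaw":0},{"grip":0.8,"tx":0,"ty":0,"tz":0,"yaw":0},{"grip":0.8,"tx":0,"ty":0,"tz":0,"yaw":0},{"grip":0.8,"tx":0,"ty":0,"tz":0,"yaw":0},{"grip":0.8,"tx":0,"ty":0,"tz":0,"yaw":0}]'
```

```text
t: 12.2
eef_pos: [0.5484, 0.1664, 0.1613]
tool_rot: [-0.002, 1.0, 0.005, -0.001]
contact_force: [-0.4, -0.1, -0.2]
gripper_width: 0.466
t: 12.7
eef_pos: [0.5474, 0.1564, 0.0788]
tool_rot: [0.001, 1.0, -0.0, -0.003]
contact_force: [-1.1, -0.5, -0.6]
gripper_width: 0.467
t: 13.2
eef_pos: [0.5495, 0.1577, 0.0829]
tool_rot: [0.0, 1.0, -0.0, -0.0]
contact_force: [-6.1, -1.2, 6.1]
gripper_width: 0.158
```

Gripped at the mirrored pose. Arc back to just past vertical.

```bash
python3 -m handwheel '[{"grip":0.8,"tx":0,"ty":0.31,"tz":-0.53,"yaw":0},{"grip":0.8,"tx":0,"ty":0.3,"tz":-0.53,"yaw":0},{"grip":0.8,"tx":0,"ty":0.39,"tz":-0.47,"yaw":0},{"grip":0.8,"tx":0,"ty":0.39,"tz":-0.46,"yaw":0},{"grip":0.8,"tx":0,"ty":0.47,"tz":-0.39,"yaw":0}]'
python3 -m handwheel '[{"grip":0.8,"tx":0,"ty":0.46,"tz":-0.39,"yaw":0},{"grip":0.8,"tx":0,"ty":0.53,"tz":-0.3,"yaw":0},{"grip":0.8,"tx":0,"ty":0.53,"tz":-0.31,"yaw":0},{"grip":0.8,"tx":0,"ty":0.57,"tz":-0.21,"yaw":0},{"grip":0.8,"tx":0,"ty":0.58,"tz":-0.21,"yaw":0}]'
python3 -m handwheel '[{"grip":0.8,"tx":0,"ty":0.6,"tz":-0.1,"yaw":0},{"grip":0.8,"tx":0,"ty":0.6,"tz":-0.11,"yaw":0},{"grip":0.8,"tx":0,"ty":0.61,"tz":0,"yaw":0},{"grip":0.8,"tx":0,"ty":0.61,"tz":0,"yaw":0},{"grip":0.8,"tx":0,"ty":0.6,"tz":0.1,"yaw":0}]'
python3 -m handwheel '[{"grip":0.8,"tx":0,"ty":0.6,"tz":0.11,"yaw":0},{"grip":0.8,"tx":0,"ty":0.57,"tz":0.21,"yaw":0},{"grip":0.8,"tx":0,"ty":0.58,"tz":0.21,"yaw":0},{"grip":0.8,"tx":0,"ty":0,"tz":0,"yaw":0}]'
```

```text
t: 13.7
eef_pos: [0.5494, 0.1395, 0.1063]
tool_rot: [-0.0, 1.0, 0.0, -0.001]
contact_force: [-4.6, 4.6, -3.9]
gripper_width: 0.157
t: 14.2
eef_pos: [0.5493, 0.1138, 0.1208]
tool_rot: [-0.001, 1.0, 0.001, -0.0]
contact_force: [-5.8, 5.2, -3.3]
gripper_width: 0.159
t: 14.7
eef_pos: [0.5494, 0.0843, 0.1231]
tool_rot: [-0.001, 1.0, 0.001, -0.0]
contact_force: [-9.2, 6.2, 9.0]
gripper_width: 0.153
t: 15.1
eef_pos: [0.5493, 0.064, 0.1175]
tool_rot: [0.0, 1.0, -0.0, -0.001]
contact_force: [-8.9, 1.3, 8.6]
gripper_width: 0.153
```

Now at about 65°. I'll continue gripped down the arc as before, then press it shut from above.

```bash
python3 -m handwheel '[{"grip":0.8,"tx":0,"ty":0.53,"tz":0.3,"yaw":0},{"grip":0.8,"tx":0,"ty":0.53,"tz":0.31,"yaw":0},{"grip":0.8,"tx":0,"ty":0.46,"tz":0.39,"yaw":0},{"grip":0.8,"tx":0,"ty":0.47,"tz":0.39,"yaw":0},{"grip":0.8,"tx":0,"ty":0.39,"tz":0.46,"yaw":0}]'
python3 -m handwheel '[{"grip":0.8,"tx":0,"ty":0.39,"tz":0.47,"yaw":0},{"grip":0.8,"tx":0,"ty":0.3,"tz":0.53,"yaw":0},{"grip":0.8,"tx":0,"ty":0.31,"tz":0.53,"yaw":0},{"grip":0.8,"tx":0,"ty":0,"tz":0,"yaw":0}]'
python3 -m handwheel '[{"grip":4,"tx":0,"ty":0,"tz":0,"yaw":0},{"grip":4,"tx":0,"ty":0,"tz":0,"yaw":0},{"grip":4,"tx":0,"ty":0,"tz":0,"yaw":0},{"grip":4,"tx":0,"ty":0,"tz":-4,"yaw":0},{"grip":4,"tx":0,"ty":0,"tz":-4.5,"yaw":0}]'
python3 -m handwheel '[{"grip":4,"tx":0,"ty":0,"tz":0,"yaw":0},{"grip":4,"tx":0,"ty":0,"tz":0,"yaw":0}]'
python3 - <<'E'
from h import *
w=cam("wrist","w5");s=np.load("s.npy");print(get_obs()["eef_pos"],blob(w[0],"red"))
for d in range(25,86,10):
    a=np.radians(d);P=(-.05,.055-.086*np.cos(a),.07+.086*np.sin(a));print(d,proj(st(P,s),*w[1:])[1],st(P,s)[1:])
E
```

```text
t: 15.6
eef_pos: [0.5492, 0.038, 0.0993]
tool_rot: [0.001, 1.0, -0.001, -0.001]
contact_force: [-11.3, -4.4, 12.7]
gripper_width: 0.156
t: 16.0
eef_pos: [0.549, 0.0266, 0.0829]
tool_rot: [0.002, 1.0, -0.002, -0.001]
contact_force: [-7.9, -6.1, 3.9]
gripper_width: 0.156
t: 16.5
eef_pos: [0.5493, 0.0309, 0.1672]
tool_rot: [0.0, 1.0, 0.0, -0.001]
contact_force: [1.4, -0.4, -0.0]
gripper_width: 0.472
t: 16.7
eef_pos: [0.5514, 0.0313, 0.1689]
tool_rot: [-0.0, 1.0, 0.0, 0.002]
contact_force: [-0.8, -0.0, -0.4]
gripper_width: 0.466
[0.55033697 0.03108659 0.1675675 ] [([314, 151, 15, 8, 92], [322.2, 154.2]), ([254, 222, 8, 4, 17], [257.8, 223.2])]
25 226.08635742711556 [0.01684251 0.10634517]
35 224.62539585388387 [0.0243379  0.11932757]
45 219.2861860408294 [0.03397379 0.13081118]
55 209.458870700228 [0.0454574  0.14044708]
65 194.71579287948003 [0.0584398  0.14794247]
75 175.0027836477995 [0.07252653 0.15306962]
85 150.8423427425796 [0.08728957 0.15567274]
```

View pics/w5.png

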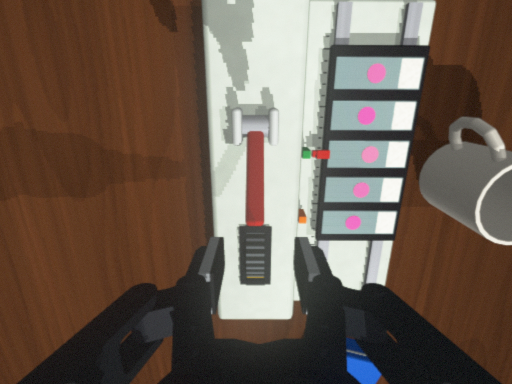

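The lever end is at row 225, nearly closed, and the pointer (314,154) sits level with the green tab (306,153). I'll press the lever down to its stop with shut fingertips.

```bash
python3 -m handwheel '[{"grip":0,"tx":0,"ty":-0.3,"tz":0,"yaw":0},{"grip":0,"tx":0,"ty":0,"tz":0,"yaw":0},{"grip":0,"tx":0,"ty":0,"tz":2,"yaw":0},{"grip":0,"tx":0,"ty":0,"tz":1.5,"yaw":0},{"grip":0,"tx":0,"ty":0,"tz":1,"yaw":0}]'
python3 -m handwheel '[{"grip":0,"tx":0,"ty":0,"tz":0.5,"yaw":0},{"grip":0,"tx":0,"ty":0,"tz":0.5,"yaw":0},{"grip":0,"tx":0,"ty":0,"tz":0.4,"yaw":0},{"grip":0,"tx":0,"ty":0,"tz":0.3,"yaw":0},{"grip":0,"tx":0,"ty":0,"tz":0.2,"yaw":0}]'
```

```text
t: 17.25
eef_pos: [0.5496, 0.0335, 0.1209]
tool_rot: [0.0, 1.0, -0.0, -0.001]
contact_force: [-0.0, -0.2, 3.9]
gripper_width: 0.0
t: 17.75
eef_pos: [0.5508, 0.0337, 0.1046]
tool_rot: [0.0, 1.0, -0.0, 0.001]
contact_force: [-5.2, -1.5, 25.3]
gripper_width: 0.0
```

```bash
python3 -m handwheel '[{"grip":0,"tx":0,"ty":0,"tz":0.15,"yaw":0},{"grip":0,"tx":0,"ty":0,"tz":0,"yaw":0},{"grip":0,"tx":0,"ty":0,"tz":0,"yaw":0}]'
python3 -m handwheel '[{"grip":0,"tx":0,"ty":0,"tz":-2,"yaw":0},{"grip":0,"tx":0,"ty":0,"tz":-3,"yaw":0},{"grip":0,"tx":0,"ty":0,"tz":-3,"yaw":0},{"grip":0,"tx":0,"ty":0,"tz":0,"yaw":0},{"grip":0,"tx":0,"ty":0,"tz":0,"yaw":0}]'
python3 - <<'E'
from h import *
dy();w=cam("wrist");s=np.load("s.npy");sc=cam("side")
cv2.imwrite("pics/v6.png",np.hstack([cv2.resize(w[0][90:270,180:380],(400,360),interpolation=cv2.INTER_CUBIC),cv2.resize(sc[0][175:265,200:300],(400,360),interpolation=cv2.INTER_CUBIC)]))
for d in(25,35,45):
    a=np.radians(d);P=(-.05,.055-.086*np.cos(a),.07+.086*np.sin(a));print(d,proj(st(P,s),*w[1:]),proj(st(P,s),*sc[1:]))
print(blob(w[0],"red"),blob(sc[0],"red"))
E
```

```text
t: 18.05
eef_pos: [0.5509, 0.0336, 0.1044]
tool_rot: [0.0, 1.0, -0.0, 0.001]
contact_force: [-6.1, -1.9, 24.4]
gripper_width: -0.002
t: 18.55
eef_pos: [0.5502, 0.0342, 0.1822]
tool_rot: [-0.0, 1.0, 0.0, 0.001]
contact_force: [0.2, 0.8, -0.2]
gripper_width: -0.003
pointer y 0.0235 green y 0.0248 diff 0.0013 x 0.0066 [313, 151, 15, 8, 87] [302, 150, 8, 8, 54]
25 [259.44370313 222.65216772] [282.04201188 193.93280979]
35 [259.47002135 221.05903183] [281.18513019 191.24934414]
45 [259.49919722 215.81283527] [279.97009014 189.34124167]
[([314, 151, 15, 8, 90], [321.9, 154.3]), ([253, 221, 12, 4, 31], [258.3, 222.9])] []
```

View pics/v6.png

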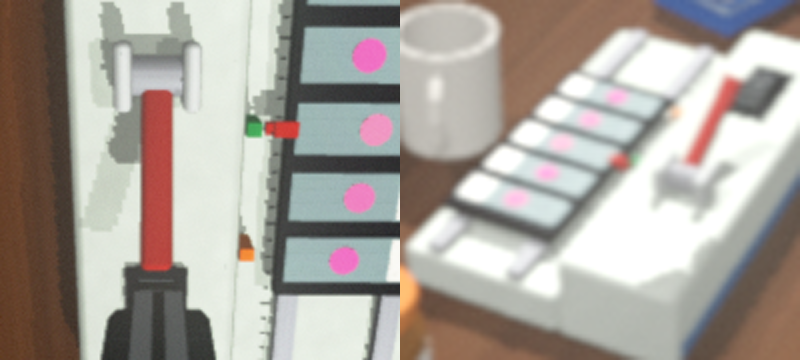

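The side view puts the lever end at about (283,195), against a predicted (282,194) for closed. The pointer is level with the green tab and the arm is clear, so I'll hand in.

```bash
python3 -c 'from station import *;print(hand_in())'
```

```text
the job is handed in; nothing more can be done
None
```

I handed the job in after about 18.6 s of robot time, with the lever closed on the green tab and the arm clear of everything. No verdict was reported.

**What I did:** I swung the cam lever open in a grip; the pads slipped near the end, so I pressed it to its stop with shut fingertips. Two fingertip strokes on the wheel moved the tray about 27 mm to the green tab. I then swung the lever back and pressed it to its closed stop.

**Last checks:**
- **Lever:** it sat firm at about 25 N, and the lever end in the side view is within about 2 px of the closed (25°) prediction.
- **Pointer:** the wrist camera puts it 1.3 mm short of the green tab's centre, and 0.8–1.2 mm short before closing. The scene camera, measured before closing only, gave a coarser and less favourable 2.8 mm. Both are inside the 4 mm limit.
- **Surroundings:** I did not measure the jar, slide box or mug again at the end. I kept clear of all three and saw no sign of contact with them or the tray.
- **Force:** fingertip pressure briefly reached about 41 N on the open lever. I took the 40 N limit to cover only the arm and gripper body.

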